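# Open the hand mill whose cap may have either thread

### The job

Two hand mills share one crank, and one of them was made for left-handed cooks, so its cap has the opposite thread; nobody marked which. Open the mill that has the crank on it for refilling: lift the crank up and off its spindle and lay it flat, knob up, on the bare worktop without dropping it, then try the cap one way and, if it does not give, the other way, and when it has turned loose lift it straight up off the spindle. Finish while holding the cap level in the gripper, clear above the tip of the spindle, and leave the other mill's cap and the things around undisturbed.

Things in the scene. Friction and masses are not known exactly. Their poses are not given: they have to be found in the camera images.
- crank: crank on the mill to open, loose, 150 g: steel hub 24 x 24 mm, 30 mm tall, and a flat arm 15 wide, 6 mm thick, along own +x from the hub's foot to a wooden knob (25 mm thick, 48 mm tall) 85 mm out. Origin: centre of the hub's underside, z up; flush underneath, so it lies flat. Square socket 26 mm deep: lift it straight up over 26 mm. Pinch the hub from above across own y, above the arm
- cap: black ribbed cap of the mill with the crank, loose, 70 g: 54 mm across, 28 mm tall, 24 mm hole round the spindle. Origin: centre of its underside, z up; its x starts parallel to the stand's. Short thread: the wrong way it stops dead after 3 to 6 degrees; the right way (drawn anew each time) it turns easily without rising, is free from 40 degrees and stops at 85. Turn about 60, then lift
- other_cap: the same cap on the other mill, which has no crank; leave it alone
- mill_stand: two upright mills, 76 mm thick, on a maple board 270 x 115 mm fixed to the worktop by suction feet. Origin: centre of the board's underside; z up. The mill with the crank is at own x = -80 mm, the other at +80; the crank's arm points along own +y. Heights: caps' underside 115 mm, caps' top 143, crank's underside 155, spindle tips 181
- spindle_tip (a point): tip of the 10 mm square steel spindle of the mill with the crank, 38 mm above the top of the closed cap
- clip_jar: bystander, leave it alone: white clip-top jar, 92 x 83 x 110 mm, origin under its centre
- timer: bystander, leave it alone: round white kitchen timer with a red knob, 68 mm across, 37 mm tall, origin under its centre
- spice_jar_1: bystander, leave it alone: green spice jar with a black lid, 45 mm across, 105 mm tall, origin under its centre
- box_1: bystander, leave it alone: long dark cling-film box, 56 x 327 x 47 mm, origin under its centre
There are look-alikes about, which are no part of the job. Leave any green or turquoise look-alike of the cap alone.

How it is judged:
By the outcome, as a careful person would: the job done as asked, in the order asked, and still so for the second after the job is handed in, while the arm keeps its last pose, push and grip.
It also fails if it takes over 58 s, if anything falls off the work surface, if the arm or the gripper's body presses on something with over 40 N, if the wrist force passes 120 N, or if a joint passes its speed limit or range.

### The arm

A 6-joint arm with a two-finger parallel gripper is mounted at the origin on a cart in front of the work surface, level with it; the furniture and walls round the work are solid. World frame = base frame: x ahead of the robot, y to its left, z up, the work surface at z = 0. Lengths are in m, angles in degrees, forces in N, time in s.
With the tool pointing down it reaches from about 0.4 to 0.825 m from the base axis. Payload 7 kg.
Tool frame: the origin (TCP) lies midway between the tips of the shut fingers; the grasp point (between the pads) lies 19 mm behind it; z points along the fingers, y is the line along which they close (so a half turn about z gives the same grasp; the last joint's range is limited). The gripper opens to 88 mm and grips with 3 to 60 N. Pads are 19 mm wide; open, the fingers measure 130 mm over their backs; the gripper's body (78 mm by 193 mm) begins 47 mm behind the grasp point.
Start: joints at [16.507, 20.546, 0.682, 0, -70.136, -16.507], TCP at [0.675, -0, 0.227] pointing down, gripper open.
Joint ranges: [-176.03, 176.03], [-82.01, 121.73], [-58.28, 71.71], [-173.87, 95.51], [-174.79, -0.11], [-173.66, 173.66]. Speed limits (degrees/s): [136.94, 136.94, 172.46, 180, 180, 180].

### API

Orientations are given as [roll, pitch, yaw] about the fixed x, y, z axes, in that order (R = Rz(yaw) Ry(pitch) Rx(roll)).
In Python, from plant import ctrl gives the robot as it stands. The module is installed in compiled form; this text tells all that it offers.
- The arm moves only by the tool play_rows, never from a script. Its argument "commands" is a list that holds one entry, the list of rows, each a list of 7 numbers: the turn, a rotation vector about the tool's x, y, z in rad, then the shift along the tool's x, y, z in cm, then the finger opening in cm, from 0 to 8.76. In form: [[[ax, ay, az, x, y, z, grip], ...]]. A call has 1 to 8 rows; each row is the pose to reach, as a shift and turn from the pose commanded when the call began, along the tool's axes at that moment; what a row does not reach only later rows make up. A row lasts 1/12 s, in which the tool goes at most 41.7 mm and 7.16 degrees, less where a joint would pass 70% of its speed; a pose out of reach is approached as far as the arm can. A call with a gripper value outside its range is refused whole. The fingers move at their own pace and stop on an object; the grip force is fixed at half the most. Time passes only in rows, so rows that repeat a pose let the fingers close. It gives the time, the measured TCP pose, the force, the opening and the grip force at its end, in the units of the state.
- ctrl.get_obs(): the state, without advancing time (a new reading comes with each control period).
- ctrl.snapshot(name): name is "scene" or "side" or "wrist"; returns a dict with "color" (420x560x3 uint8, red, green, blue), "camera_matrix" (3x3 intrinsics, pixels), "k1" (the pictures are not rectified: a ray, as slopes to the right and down, at radius r is drawn at 1 + k1 r^2 times it, then the intrinsics apply), "origin" and "rotation" of the camera in the world; the wrist camera has in their place "hand_eye" (4x4, takes a point from camera to tool coordinates, whose origin is the TCP and whose axes are the flange's). Camera axes: x right, y down, z forward; pixel columns grow to the right and rows downward; lengths in m; the calibration is good to about 2 mm. A picture is of the moment at which its call begins: read the wrist's pose just before it. There is no depth.
- ctrl.close_job(): hands the job in; it is judged then, once.
Trained networks look in a picture, given as the dict that the camera call returned (one of the last four; its "shot" number tells which), for a name from the list of things; names that differ only in an ending like _2 or _b are one class to them, and where a whole thing is asked for, a point or a joint stands for the part that bears it (a point fixed in the world has none). Each returns a list of dicts, best first, with "conf" (0 to 1); they miss things now and then, are a little off and sometimes report something else, mostly with a low value. They report only what shows in the picture. A call takes as long as a camera call. They do not tell look-alikes from the thing itself.
- ctrl.find_in(picture, name): "bbox" ([left, top, width, height] in pixels, round what is visible of it).
The state is a dict: "clock": time; "joint_pos": joint angles; "qvel": joint speeds; "tau": joint torques, N m; "tool_pos": TCP position; "orientation": TCP orientation; "force": force on the tool from outside, world axes, zero at the start; "moment": the same for the moment, N m; "opening": finger opening in m; "gripper_force": force on a finger pad.
Only numpy, scipy, OpenCV 4.12 (cv2) and the standard library are available. Lean on these libraries where they do the work, as an engineer would, in place of code of your own. Each camera call takes 0.05 s, during which the arm holds its last target. There are 200 camera calls.

## Working session

There is one attempt and no reset: what is moved stays moved. The work goes in short steps, Python scripts to look and compute and a tool call to move; the robot and the scene stay as the last step left them, time stands still between calls to the robot, and variables do not carry over. Pictures are saved under pics/ and viewed, at most 10 in all, crops included, and the job is handed in when it is done.

Besides the shell and the picture viewer there is one more tool, called after ">>>" by a JSON object that holds its "op" and its "data", one argument or row to a line. play_rows: Moves the arm, as the interface text tells. Its arguments: {"type":"object","properties":{"commands":{"type":"array","items":{"type":"array","items":{"type":"array","items":{"type":"number"}}}}},"required":["commands"]}

```bash
mkdir -p pics
cat > h.py <<'E'
import numpy as np, cv2
from plant import ctrl
from scipy.spatial.transform import Rotation as R
def cam(p,o=None):
    if "hand_eye" in p:
        T=np.eye(4); T[:3,:3]=R.from_euler('xyz',o["orientation"],degrees=True).as_matrix(); T[:3,3]=o["tool_pos"]
        M=T@np.array(p["hand_eye"]); return M[:3,3],M[:3,:3]
    return np.array(p["origin"]),np.array(p["rotation"])
def ray(p,uv,o=None):
    K=np.array(p["camera_matrix"]);d=np.array([p["k1"],0,0,0,0.])
    s=cv2.undistortPoints(np.array([[uv]],float),K,d)[0,0]
    c,r=cam(p,o); v=r@np.array([s[0],s[1],1]); return c,v/np.linalg.norm(v)
def proj(p,X,o=None):
    c,r=cam(p,o); x=(np.atleast_2d(X)-c)@r
    return cv2.projectPoints(x.reshape(-1,1,3),np.zeros(3),np.zeros(3),np.array(p["camera_matrix"]),np.array([p["k1"],0,0,0,0.]))[0][:,0]
def tri(rays):
    A=sum(np.eye(3)-np.outer(v,v) for c,v in rays);b=sum((np.eye(3)-np.outer(v,v))@c for c,v in rays)
    return np.linalg.solve(A,b)
def atz(p,uv,z,o=None):
    c,v=ray(p,uv,o); return c+v*(z-c[2])/v[2]
def save(p,n): cv2.imwrite(f"pics/{n}.png",cv2.cvtColor(p["color"],cv2.COLOR_RGB2BGR))
E
python3 - <<'E'
from h import *
o=ctrl.get_obs();print(o)
P={}
for n in["scene","side","wrist"]:
    p=ctrl.snapshot(n);save(p,n+"0");c,r=cam(p,o);print(n,c.round(3),r[:,2].round(2),p["k1"],p["camera_matrix"][0][0])
    for k in["crank","cap","mill_stand","clip_jar","timer","spice_jar_1","box_1"]:
        print(k,[(np.round(d["bbox"]).tolist(),round(d["conf"],2)) for d in ctrl.find_in(p,k)][:4])
    P[n]=p
cv2.imwrite("pics/both.png",cv2.resize(cv2.cvtColor(np.hstack([P["scene"]["color"],P["side"]["color"]]),cv2.COLOR_RGB2BGR),(800,300)))
E
```

```text
{'clock': 0.0, 'joint_pos': array([ 1.65058519e+01,  2.05904453e+01,  6.34276891e-01, -2.26198366e-02,
       -7.01351588e+01, -1.65066950e+01]), 'qvel': array([-0.00679625,  0.11235915, -0.03678142, -0.01469251,  0.02651123,
       -0.02287076]), 'tau': array([-8.00930356e-04, -5.82726967e+01,  2.93058443e+01,  6.99745238e+00,
        6.93249181e-03, -2.06530804e-04]), 'tool_pos': array([ 6.74510939e-01, -2.30590516e-05,  2.25629815e-01]), 'orientation': array([ 1.79906394e+02, -5.56361111e-03, -9.00085418e+01]), 'force': array([ 0.62855138, -0.12523523,  0.22883768]), 'moment': array([-0.01105975,  0.00881935,  0.00160138]), 'gripper_force': 0.0, 'opening': 0.08730226476328234}Traceback (most recent call last):
  File "<stdin>", line 5, in <module>
IndexError: too many indices for array: array is 1-dimensional, but 2 were indexed
```

View pics/scene0.png

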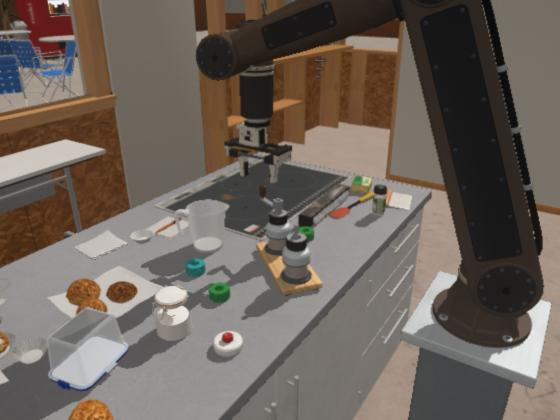

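The scene view shows the stand at about (288,265), with its mills at (278,232) and (296,262). The crank knob is near (263,190) on the far mill. The rotation isn't given as a matrix, so I'll check its form.

Run:
```python
from h import *
o=ctrl.get_obs()
for n in["scene","side","wrist"]:
    p=ctrl.snapshot(n);save(p,n+"0")
    print(n,{k:np.round(p[k],4).tolist() for k in p if k!="color"})
    for k in["crank","cap","mill_stand","spindle_tip","clip_jar","timer","spice_jar_1","box_1"]:
        print(k,[(np.round(d["bbox"]).tolist(),round(d["conf"],2)) for d in ctrl.find_in(p,k)][:4])
```

```text
scene {'camera_matrix': [[464.9957, 0.0, 282.8031], [0.0, 464.9957, 211.8256], [0.0, 0.0, 1.0]], 'k1': -0.0416, 'origin': [-0.0946, 1.0519, 0.7275], 'rotation': [-115.164, 0.1276, -147.0551], 'shot': 2}
crank [([257.0, 184.0, 25.0, 28.0], 0.78), ([372.0, 184.0, 14.0, 31.0], 0.6)]
cap [([210.0, 282.0, 19.0, 22.0], 0.76), ([187.0, 258.0, 21.0, 22.0], 0.6), ([374.0, 183.0, 12.0, 31.0], 0.57), ([266.0, 209.0, 20.0, 17.0], 0.56)]
mill_stand [([256.0, 209.0, 67.0, 88.0], 0.92)]
spindle_tip [([257.0, 212.0, 63.0, 84.0], 0.9), ([299.0, 184.0, 51.0, 44.0], 0.47)]
clip_jar [([155.0, 287.0, 40.0, 56.0], 0.64)]
timer [([214.0, 331.0, 30.0, 23.0], 0.86)]
spice_jar_1 [([373.0, 181.0, 12.0, 35.0], 0.59)]
box_1 [([297.0, 183.0, 52.0, 44.0], 0.91)]
side {'camera_matrix': [[474.59, 0.0, 275.2819], [0.0, 474.59, 207.3067], [0.0, 0.0, 1.0]], 'k1': -0.102, 'origin': [0.1169, 1.2094, 1.2622], 'rotation': [-131.9994, -0.1426, -158.1067], 'shot': 3}
crank [([254.0, 175.0, 24.0, 25.0], 0.74)]
cap [([283.0, 197.0, 17.0, 16.0], 0.72), ([206.0, 245.0, 16.0, 16.0], 0.65), ([233.0, 267.0, 21.0, 17.0], 0.57), ([26
[... 271 characters left out ...]
1.0, 146.0, 7.0, 28.0], 0.6)]
box_1 [([282.0, 140.0, 34.0, 58.0], 0.66)]
wrist {'camera_matrix': [[310.9022, 0.0, 279.516], [0.0, 310.9022, 212.2978], [0.0, 0.0, 1.0]], 'k1': -0.0615, 'hand_eye': [[0.0002, -0.9663, -0.2573, 0.0686], [1.0, 0.0, 0.0007, -0.0009], [-0.0007, -0.2573, 0.9663, -0.1591], [0.0, 0.0, 0.0, 1.0]], 'shot': 4}
crank [([269.0, 198.0, 149.0, 65.0], 0.86)]
cap [([340.0, 55.0, 52.0, 56.0], 0.89), ([343.0, 203.0, 70.0, 61.0], 0.68), ([221.0, 327.0, 25.0, 8.0], 0.47)]
mill_stand [([292.0, 143.0, 158.0, 127.0], 0.84)]
spindle_tip [([292.0, 141.0, 157.0, 124.0], 0.85)]
clip_jar []
timer []
spice_jar_1 []
box_1 [([310.0, 2.0, 53.0, 29.0], 0.85), ([346.0, 204.0, 69.0, 59.0], 0.7)]
```

View pics/side0.png

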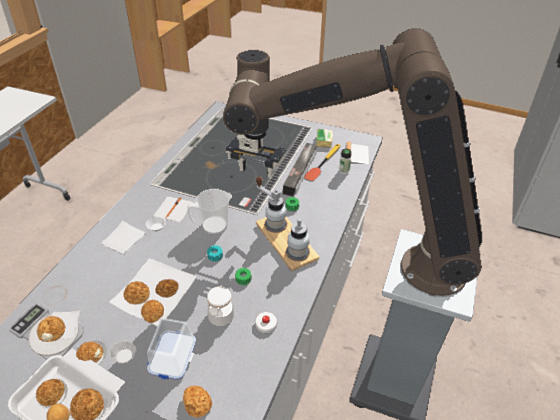

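View pics/wrist0.png

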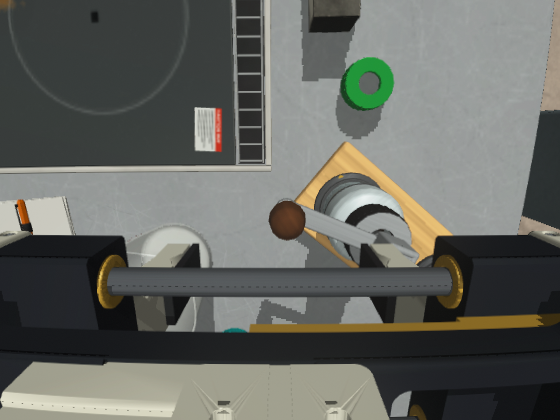

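Side view: the spindle tips are near (277,193) and (299,224), with the crank knob near (260,182). Wrist view: the knob is at (287,220), and the hub, near (400,250), is partly hidden by a finger. I'll move the wrist camera back and up for a clear view.

>>> {"op": "play_rows", "data": {
  "commands": [
    [[0,0,0,-4,3,-4,8.7],[0,0,0,-8,5,-8,8.7],[0,0,0,-11,6,-11,8.7],[0,0,0,-11,6,-11,8.7],[0,0,0,-11,6,-11,8.7]]
  ]
}}

```text
clock: 1.82
tool_pos: [0.6155, 0.1138, 0.3437]
orientation: [-179.5, 0.2, -89.8]
force: [0.6, -1.8, 1.3]
opening: 0.0867
gripper_force: 0.0
```

```bash
sed -i 's/return np.array(p\["origin"\]),.*/return np.array(p["origin"]),R.from_euler("xyz",p["rotation"],degrees=True).as_matrix()/' h.py
python3 - <<'E'
from h import *
o=ctrl.get_obs();print(o["clock"],o["tool_pos"],o["orientation"])
p=ctrl.snapshot("wrist");save(p,"w1")
s=ctrl.snapshot("scene");d=ctrl.snapshot("side")
a=cv2.resize(s["color"][170:310,170:310],(400,400),interpolation=cv2.INTER_CUBIC);b=cv2.resize(d["color"][160:300,200:340],(400,400),interpolation=cv2.INTER_CUBIC)
cv2.imwrite("pics/sd1.png",np.hstack([a,b])[:,:,::-1])
print(cam(s)[1][:,2],cam(d)[1][:,2])
E
```

```text
1.8167 [0.61552759 0.11377587 0.34373484] [-179.45864717    0.19152408  -89.81605593]
[ 0.49301363 -0.75903494 -0.42520998] [ 0.27556006 -0.69017731 -0.66912027]
```

View pics/w1.png

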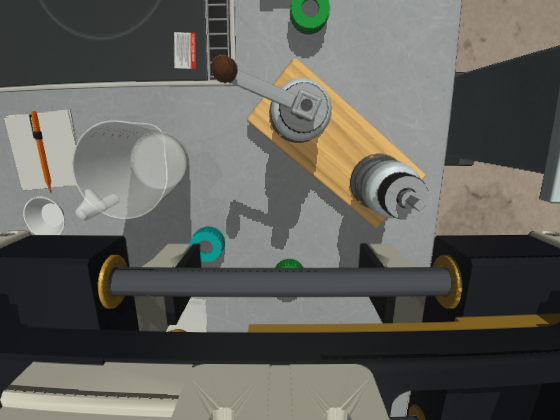

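View pics/sd1.png

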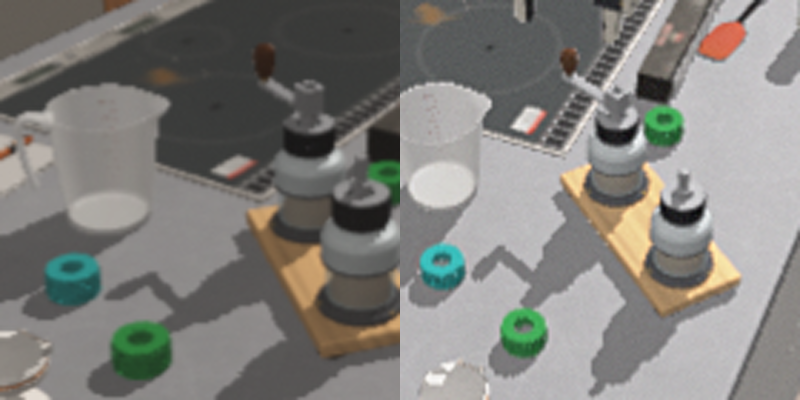

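The wrist view shows the hub top at (307,103), the knob at (223,69), the other spindle at (410,198), and the mill feet on the board. The crop shows open worktop between the stand, the green cap and the timer.

Run:
```python
from h import *
o=ctrl.get_obs()
p=ctrl.snapshot("wrist");s=ctrl.snapshot("scene");d=ctrl.snapshot("side")
def m(n,w,a,b):
    r=[ray(p,w,o),ray(s,a),ray(d,b)]
    X=tri(r);print(n,X.round(4),"2view",tri(r[:2]).round(4),tri([r[0],r[2]]).round(4),"res",(proj(p,X,o)[0]-w).round(1),(proj(s,X)[0]-a).round(1),(proj(d,X)[0]-b).round(1))
m("hub",(307,103),(278.2,200.8),(277,193.2));m("knob",(223,68),(262.8,186.5),(259.5,178.5))
m("tip2",(410,198),(296,227),(299.5,221.5))
print("hub@.185",atz(p,(307,103),.185,o),"knob@.203",atz(p,(223,68),.203,o),"tip2@.181",atz(p,(410,198),.181,o))
for n,uv in dict(c1=(297,59),c2=(248,121),c3=(377,226),c4=(424,175)).items(): print(n,atz(p,uv,.02,o).round(3))
for n,uv in dict(free=(262,305),green=(220,295),teal=(196,269),timer=(228,350),jar=(173,332),pitch=(208,245),edge=(300,360),edge2=(350,280)).items(): print(n,atz(s,uv,0.0).round(3))
for n,uv in dict(wteal=(205,244),pitch=(155,160)).items(): print(n,atz(p,uv,0.0,o).round(3))
```

```text
hub [0.589  0.0181 0.1788] 2view [0.5906 0.0178 0.1806] [0.5879 0.0157 0.174 ] res [-0.2  1.8] [1.1 0.6] [-0.7 -0.7]
knob [ 0.6666 -0.0115  0.198 ] 2view [ 0.667  -0.0116  0.1985] [ 0.6665 -0.0126  0.1962] res [-0.4  0.9] [0.4 0.2] [-0.2 -0.2]
tip2 [0.4708 0.1137 0.1665] 2view [0.4734 0.1132 0.1679] [0.4693 0.1131 0.1634] res [1.5 0.3] [0.8 0.8] [-1.1 -0.5]
hub@.185 [0.58938876 0.01692422 0.185     ] knob@.203 [ 0.66535755 -0.01134039  0.203     ] tip2@.181 [0.47881736 0.11018786 0.181     ]
c1 [ 0.591 -0.056  0.02 ]
c2 [0.662 0.029 0.02 ]
c3 [0.458 0.192 0.02 ]
c4 [0.39  0.108 0.02 ]
free [0.486 0.257 0.   ]
green [0.606 0.282 0.   ]
teal [0.749 0.22  0.   ]
timer [0.454 0.437 0.   ]
jar [0.603 0.46  0.   ]
pitch [0.815 0.092 0.   ]
edge [0.301 0.376 0.   ]
edge2 [0.345 0.029 0.   ]
wteal [0.742 0.23  0.   ]
pitch [0.814 0.088 0.   ]
```

Measured hub is (0.589, 0.0175), which matches the board geometry. The arm yaw is about −20.5°. I'll go above the hub and align the fingers across the arm.

>>> {"op": "play_rows", "data": {
  "commands": [
    [[0,0,-1.213,9.2,2.6,8,8.7],[0,0,-1.213,9.2,2.6,8,8.7],[0,0,-1.213,9.2,2.6,8,8.7],[0,0,-1.213,9.2,2.6,8,8.7],[0,0,-1.213,9.2,2.6,8,8.7],[0,0,-1.213,9.2,2.6,8,8.7],[0,0,-1.213,9.2,2.6,8,8.7],[0,0,-1.213,9.2,2.6,8,8.7]]
  ]
}}

```text
clock: 2.78
tool_pos: [0.5887, 0.0167, 0.2553]
orientation: [179.9, 0.1, -32.5]
force: [-0.3, -0.4, -0.7]
opening: 0.0869
gripper_force: 0.0
```

>>> {"op": "play_rows", "data": {
  "commands": [
    [[0,0,-0.124,0,0,0,8.7],[0,0,-0.213,0,0,0,8.7],[0,0,-0.213,0,0,0,8.7],[0,0,-0.213,0,0,0,8.7],[0,0,-0.213,0,0,0,8.7]]
  ]
}}

```text
clock: 3.2
tool_pos: [0.5889, 0.0174, 0.2559]
orientation: [180.0, 0.0, -20.7]
force: [-0.2, 0.3, -0.7]
opening: 0.0868
gripper_force: 0.0
```

Run:
```python
from h import *
o=ctrl.get_obs();print(o["clock"],o["tool_pos"],o["orientation"],o["joint_pos"].round(1))
p=ctrl.snapshot("wrist");save(p,"w2");print([ (d["bbox"],d["conf"]) for d in ctrl.find_in(p,"crank")])
print(proj(p,[[.589,.0175,.185],[.666,-.0115,.2]],o))
```

```text
3.2 [0.5888534  0.01740982 0.25594719] [ 1.79959247e+02  4.74894123e-02 -2.07265899e+01] [ 20.7  11.5  -7.9  -0.  -70.6  48.6]
[([258.1, 87.5, 32.8, 148.3], 0.95)]
[[280.08739932 222.4891589 ]
 [280.03669242 109.99621891]]
```

View pics/w2.png

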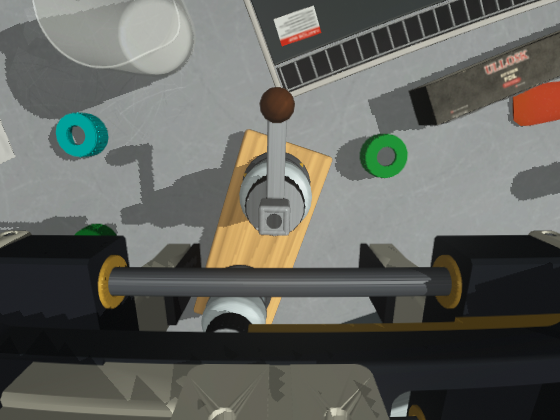

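The hub top is at (274,220) and the knob at (277,105), against a predicted (280,222) and (280,110). That puts it about 3.5 mm off along −y of the tool, so I'll correct and descend.

>>> {"op": "play_rows", "data": {
  "commands": [
    [[0,0,0.027,0.1,-0.35,3,8.7],[0,0,0.027,0.1,-0.35,6,8.7],[0,0,0.027,0.1,-0.35,8,8.7],[0,0,0.027,0.1,-0.35,9.2,8.7],[0,0,0.027,0.1,-0.35,9.2,8.7],[0,0,0.027,0.1,-0.35,9.2,8.7]]
  ]
}}

```text
clock: 3.8
tool_pos: [0.591, 0.0207, 0.1643]
orientation: [179.9, 0.0, -22.1]
force: [0.9, 0.3, 0.3]
opening: 0.087
gripper_force: 0.0
```

>>> {"op": "play_rows", "data": {
  "commands": [
    [[0,0,0,0,0,0,3.5],[0,0,0,0,0,0,2.8],[0,0,0,0,0,0,1.5],[0,0,0,0,0,0,1.5],[0,0,0,0,0,0,1.5],[0,0,0,0,0,0,1.5],[0,0,0,0,0,0,1.5],[0,0,0,0,0,0,1.5]]
  ]
}}

```text
clock: 4.47
tool_pos: [0.5911, 0.0209, 0.1646]
orientation: [-180.0, -0.0, -22.0]
force: [0.3, -0.3, -1.2]
opening: 0.0395
gripper_force: 0.0
```

>>> {"op": "play_rows", "data": {
  "commands": [
    [[0,0,0,0,0,0,1.5],[0,0,0,0,0,0,1.5],[0,0,0,0,0,0,1.5],[0,0,0,0,0,0,1.5],[0,0,0,0,0,0,1.5],[0,0,0,0,0,0,1.5]]
  ]
}}

```text
clock: 4.97
tool_pos: [0.5912, 0.0212, 0.1646]
orientation: [-180.0, -0.0, -22.0]
force: [-0.2, 1.8, -0.2]
opening: 0.024
gripper_force: 30.0
```

Gripped at 24 mm with low side force. Lifting straight up.

>>> {"op": "play_rows", "data": {
  "commands": [
    [[0,0,0,0,0,-0.8,1.5],[0,0,0,0,0,-1.8,1.5],[0,0,0,0,0,-3,1.5],[0,0,0,0,0,-4.5,1.5],[0,0,0,0,0,-6.5,1.5],[0,0,0,0,0,-8.5,1.5],[0,0,0,0,0,-10,1.5],[0,0,0,0,0,-10,1.5]]
  ]
}}

```text
clock: 5.63
tool_pos: [0.5924, 0.0207, 0.2681]
orientation: [-179.9, -0.2, -22.0]
force: [0.4, 0.0, -1.7]
opening: 0.0238
gripper_force: 30.0
```

Run:
```python
from h import *
o=ctrl.get_obs();print(o["clock"],o["tool_pos"],o["orientation"],o["force"],o["opening"],o["gripper_force"])
T=R.from_euler('xyz',[180,0,o["orientation"][2]],degrees=True)
print((T.inv().apply(np.array([.45,.31,.26])-o["tool_pos"])*100).round(2))
p=ctrl.snapshot("wrist");s=ctrl.snapshot("side")
a=p["color"];b=s["color"][160:345,150:397]
cv2.imwrite("pics/w3.png",np.hstack([cv2.resize(a,(400,300)),cv2.resize(b,(400,300),interpolation=cv2.INTER_CUBIC)])[:,:,::-1])
```

```text
5.6333 [0.59241979 0.02069166 0.26807652] [-179.88225078   -0.24117444  -22.03387438] [ 0.39071282  0.02088498 -1.74783157] 0.023817914737092275 29.987577684223652
[-24.06 -21.47   0.81]
```

View pics/w3.png

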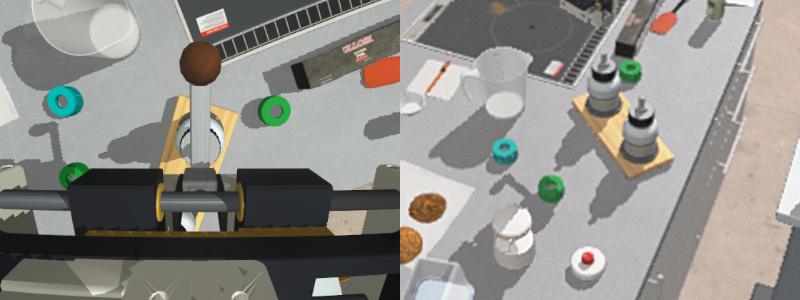

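The crank is held and level. In the side view the area left of the stand is bare. Carrying it to about (0.45, 0.31).

>>> {"op": "play_rows", "data": {
  "commands": [
    [[0,0,0,-2,-1.8,0,1.5],[0,0,0,-5,-4.5,0,1.5],[0,0,0,-8,-7.2,0,1.5],[0,0,0,-11,-9.9,0,1.5],[0,0,0,-14,-12.5,0,1.5],[0,0,0,-17,-15.2,0,1.5],[0,0,0,-20,-17.9,0,1.5],[0,0,0,-22.5,-20.1,0,1.5]]
  ]
}}

```text
clock: 6.4
tool_pos: [0.456, 0.2931, 0.263]
orientation: [179.9, 0.1, -22.0]
force: [1.2, 0.2, -1.9]
opening: 0.0235
gripper_force: 30.0
```

>>> {"op": "play_rows", "data": {
  "commands": [
    [[0,0,0,-1,-0.9,0,1.5],[0,0,0,-1.6,-1.4,3,1.5],[0,0,0,-1.6,-1.4,6,1.5],[0,0,0,-1.6,-1.4,9,1.5],[0,0,0,-1.6,-1.4,12,1.5],[0,0,0,-1.6,-1.4,15,1.5],[0,0,0,-1.6,-1.4,17,1.5],[0,0,0,-1.6,-1.4,17,1.5]]
  ]
}}

```text
clock: 7.07
tool_pos: [0.4457, 0.3072, 0.089]
orientation: [179.4, 0.2, -22.1]
force: [-1.2, -0.4, -2.1]
opening: 0.0238
gripper_force: 30.0
```

Run:
```python
from h import *
o=ctrl.get_obs();print(o["clock"],o["tool_pos"],o["orientation"],o["force"],o["opening"],o["gripper_force"])
p=ctrl.snapshot("wrist");s=ctrl.snapshot("scene")
a=p["color"];b=s["color"][190:400,130:410]
cv2.imwrite("pics/w4.png",np.hstack([cv2.resize(a,(400,300)),cv2.resize(b,(400,300),interpolation=cv2.INTER_CUBIC)])[:,:,::-1])
```

```text
7.0667 [0.44571006 0.30715453 0.08898281] [179.44834377   0.19445912 -22.11899316] [-1.17508709 -0.38913946 -2.10844531] 0.02383787779103421 29.9873461201787
```

View pics/w4.png

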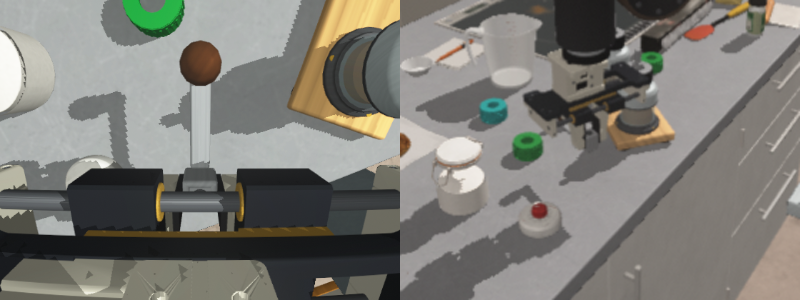

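The wrist view shows the crank level and pointing into clear worktop, with the green cap above it and the board to the right. Lowering gently.

>>> {"op": "play_rows", "data": {
  "commands": [
    [[0,0,0,0,0,2,1.5],[0,0,0,0,0,4,1.5],[0,0,0,0,0,5.5,1.5],[0,0,0,0,0,6.5,1.5],[0,0,0,0,0,7.2,1.5],[0,0,0,0,0,7.2,1.5],[0,0,0,0,0,7.2,1.5]]
  ]
}}

```text
clock: 7.75
tool_pos: [0.4489, 0.3111, 0.0233]
orientation: [-180.0, -0.0, -22.0]
force: [-0.0, -0.4, -1.4]
opening: 0.024
gripper_force: 30.0
```

>>> {"op": "play_rows", "data": {
  "commands": [
    [[0,0,0,0,0,0.4,1.5],[0,0,0,0,0,0.8,1.5],[0,0,0,0,0,1.1,1.5],[0,0,0,0,0,1.1,1.5],[0,0,0,0,0,1.1,1.5]]
  ]
}}

```text
clock: 8.17
tool_pos: [0.4484, 0.3105, 0.0115]
orientation: [180.0, 0.0, -22.0]
force: [-0.7, -0.6, -2.0]
opening: 0.0236
gripper_force: 30.0
```

>>> {"op": "play_rows", "data": {
  "commands": [
    [[0,0,0,0,0,0.1,1.5],[0,0,0,0,0,0.2,1.5],[0,0,0,0,0,0.2,1.5]]
  ]
}}

```text
clock: 8.42
tool_pos: [0.4485, 0.3107, 0.0096]
orientation: [-180.0, -0.0, -22.0]
force: [-0.1, -0.4, -2.2]
opening: 0.0239
gripper_force: 30.0
```

>>> {"op": "play_rows", "data": {
  "commands": [
    [[0,0,0,0,0,0.1,1.5],[0,0,0,0,0,0.1,1.5],[0,0,0,0,0,0.1,1.5]]
  ]
}}

```text
clock: 8.67
tool_pos: [0.4486, 0.3108, 0.0095]
orientation: [-180.0, -0.0, -22.0]
force: [-2.5, -0.9, 9.4]
opening: 0.024
gripper_force: 30.0
```

>>> {"op": "play_rows", "data": {
  "commands": [
    [[0,0,0,0,0,0.1,1.5],[0,0,0,0,0,0.1,1.5],[0,0,0,0,0,0.1,1.5]]
  ]
}}

```text
clock: 8.92
tool_pos: [0.4486, 0.3108, 0.0095]
orientation: [-180.0, -0.0, -22.0]
force: [-7.0, -3.4, 18.9]
opening: 0.0238
gripper_force: 30.0
```

It is on the table. I'll relieve the push, open, and rise.

>>> {"op": "play_rows", "data": {
  "commands": [
    [[0,0,0,0,0,-0.15,1.5],[0,0,0,0,0,-0.15,2.4],[0,0,0,0,0,-0.15,3],[0,0,0,0,0,-0.15,5],[0,0,0,0,0,-0.15,8.7],[0,0,0,0,0,-0.15,8.7],[0,0,0,0,0,-0.15,8.7],[0,0,0,0,0,-0.15,8.7]]
  ]
}}

```text
clock: 9.58
tool_pos: [0.4485, 0.3106, 0.0089]
orientation: [180.0, 0.0, -22.1]
force: [-0.7, -0.6, 0.5]
opening: 0.0576
gripper_force: 0.0
```

>>> {"op": "play_rows", "data": {
  "commands": [
    [[0,0,0,0,0,-2,8.7],[0,0,0,0,0,-5,8.7],[0,0,0,0,0,-9,8.7],[0,0,0,0,0,-13,8.7],[0,0,0,0,0,-17,8.7],[0,0,0,0,0,-21,8.7],[0,0,0,0,0,-25,8.7],[0,0,0,0,0,-25,8.7]]
  ]
}}

```text
clock: 10.25
tool_pos: [0.4514, 0.3128, 0.2681]
orientation: [-179.3, -0.3, -22.0]
force: [1.0, 1.7, 1.0]
opening: 0.087
gripper_force: 0.0
```

Run:
```python
from h import *
o=ctrl.get_obs();print(o["clock"],o["tool_pos"],o["orientation"],o["force"],o["opening"],o["joint_pos"].round(1))
p=ctrl.snapshot("wrist");save(p,"w5")
for k in ["crank"]: print([(d["bbox"],d["conf"]) for d in ctrl.find_in(p,k)])
T=R.from_euler('xyz',[180,0,o["orientation"][2]],degrees=True)
print((T.inv().apply(np.array([.5905,.0205,.26])-o["tool_pos"])*100).round(2))
```

```text
10.25 [0.4514248  0.31283099 0.26814277] [-179.32389499   -0.33429318  -21.98863853] [0.95714151 1.65180006 0.95952547] 0.08703671814089782 [ 55.3   6.8 -12.2   0.2 -70.3  12.7]
[([273.1, 108.8, 24.4, 90.4], 0.66)]
[23.84 21.9   0.81]
```

View pics/w5.png

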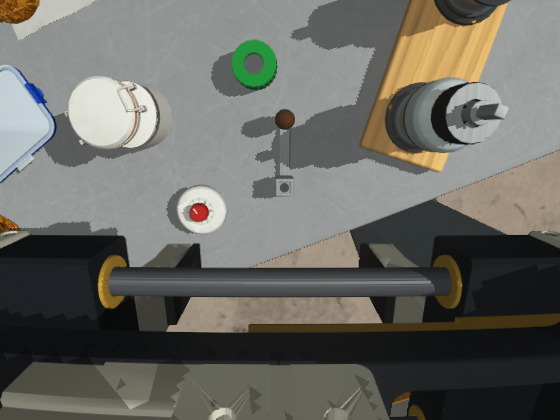

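The crank lies flat and knob up, with the hub at (284,187) and knob at (285,119), clear of the timer, the green cap and the board. Going back over the mill.

>>> {"op": "play_rows", "data": {
  "commands": [
    [[0,0,0,2.5,2.3,0,8.7],[0,0,0,5.5,5,0,8.7],[0,0,0,8.5,7.8,0,8.7],[0,0,0,11.5,10.6,0,8.7],[0,0,0,14.5,13.3,0,8.7],[0,0,0,17.5,16.1,0,8.7],[0,0,0,20,18.4,0,8.7],[0,0,0,22,20.2,0,8.7]]
  ]
}}

```text
clock: 11.02
tool_pos: [0.5764, 0.0381, 0.2572]
orientation: [179.9, 0.1, -22.1]
force: [-0.2, 1.2, -0.5]
opening: 0.0872
gripper_force: 0.0
```

>>> {"op": "play_rows", "data": {
  "commands": [
    [[0,0,0,2,1.8,0.3,8.7],[0,0,0,2,1.8,0.3,8.7],[0,0,0,2,1.8,0.3,8.7],[0,0,0,2,1.8,0.3,8.7]]
  ]
}}

```text
clock: 11.35
tool_pos: [0.5877, 0.0165, 0.2547]
orientation: [179.9, 0.1, -22.1]
force: [-0.8, -0.7, 0.7]
opening: 0.0867
gripper_force: 0.0
```

Run:
```python
from h import *
o=ctrl.get_obs();print(o["clock"],o["tool_pos"],o["orientation"],o["force"],o["opening"],o["joint_pos"].round(1))
p=ctrl.snapshot("wrist");save(p,"w6")
print([(np.round(d["bbox"]).tolist(),d["conf"]) for k in["cap","spindle_tip"] for d in ctrl.find_in(p,k)])
for c in [(.5912,.0212),(.588,.018)]: print(c,proj(p,[[*c,.143],[*c,.181]],o).round(1).tolist())
a=p["color"][120:240,200:360]
cv2.imwrite("pics/w6c.png",cv2.resize(a,(800,600),interpolation=cv2.INTER_CUBIC)[:,:,::-1])
```

```text
11.35 [0.58769375 0.0165324  0.25469469] [ 1.79922895e+02  1.13602296e-01 -2.20904572e+01] [-0.81238652 -0.72386279  0.68854733] 0.08669199510042659 [ 20.6  11.5  -8.1  -0.  -70.5  47.3]
[([242.0, 175.0, 64.0, 61.0], 0.74), ([358.0, 130.0, 45.0, 44.0], 0.74), ([84.0, 226.0, 29.0, 12.0], 0.52), ([193.0, 129.0, 138.0, 201.0], 0.71)]
(0.5912, 0.0212) [[273.8, 207.7], [273.0, 219.6]]
(0.588, 0.018) [[278.4, 209.6], [278.3, 221.8]]
```

View pics/w6c.png

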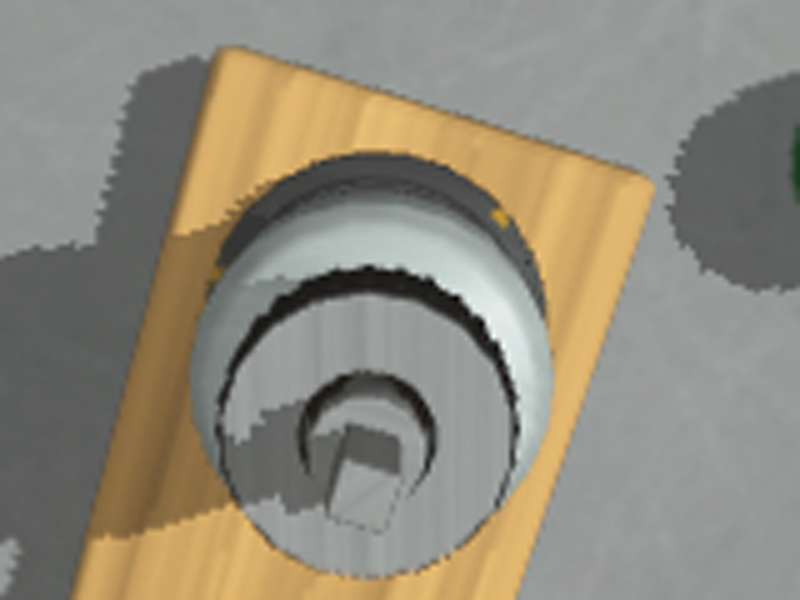

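The cap's top face is centred at (273.7,207) in the full image, which gives (0.5917, 0.021). That agrees with the crank grasp. Descending with the correction.

>>> {"op": "play_rows", "data": {
  "commands": [
    [[0,0,0,0.2,-0.55,2,8.7],[0,0,0,0.2,-0.55,5,8.7],[0,0,0,0.2,-0.55,7,8.7],[0,0,0,0.2,-0.55,8.5,8.7],[0,0,0,0.2,-0.55,9,8.7],[0,0,0,0.2,-0.55,9,8.7],[0,0,0,0.2,-0.55,9,8.7]]
  ]
}}

```text
clock: 12.08
tool_pos: [0.5926, 0.0216, 0.1669]
orientation: [-180.0, -0.0, -22.0]
force: [0.3, 0.4, -0.0]
opening: 0.087
gripper_force: 0.0
```

>>> {"op": "play_rows", "data": {
  "commands": [
    [[0,0,0,-0.05,0.08,1.5,8.7],[0,0,0,-0.05,0.08,3,8.7],[0,0,0,-0.05,0.08,3.8,8.7],[0,0,0,-0.05,0.08,4.3,8.7],[0,0,0,-0.05,0.08,4.3,8.7],[0,0,0,-0.05,0.08,4.3,8.7]]
  ]
}}

```text
clock: 12.58
tool_pos: [0.592, 0.0206, 0.1238]
orientation: [-180.0, -0.0, -22.0]
force: [0.8, 0.8, 0.5]
opening: 0.0872
gripper_force: 0.0
```

>>> {"op": "play_rows", "data": {
  "commands": [
    [[0,0,0,0,0,0,6],[0,0,0,0,0,0,5.7],[0,0,0,0,0,0,4.5],[0,0,0,0,0,0,4.5],[0,0,0,0,0,0,4.5],[0,0,0,0,0,0,4.5],[0,0,0,0,0,0,4.5],[0,0,0,0,0,0,4.5]]
  ]
}}

```text
clock: 13.25
tool_pos: [0.5916, 0.0205, 0.1232]
orientation: [-180.0, -0.0, -22.0]
force: [-0.2, 1.0, 1.0]
opening: 0.0538
gripper_force: 30.0
```

Run:
```python
from h import *
o=ctrl.get_obs();print({k:np.round(o[k],4) for k in o if k not in("tau","qvel")})
```

```text
{'clock': np.float64(13.25), 'joint_pos': array([ 2.08909e+01,  1.77504e+01, -1.79477e+01,  4.60000e-03,
       -5.42908e+01,  4.70634e+01]), 'tool_pos': array([0.5916, 0.0205, 0.1232]), 'orientation': array([-1.799951e+02, -1.070000e-02, -2.204300e+01]), 'force': array([-0.2305,  0.974 ,  0.9953]), 'moment': array([-0.0434,  0.1651, -0.0552]), 'gripper_force': np.float64(30.0004), 'opening': np.float64(0.0538)}
```

Cap gripped at 53.8 mm. I'll try counter-clockwise from above (−z of the tool), small first.

>>> {"op": "play_rows", "data": {
  "commands": [
    [[0,0,-0.04,0,0,0,4.5],[0,0,-0.08,0,0,0,4.5],[0,0,-0.12,0,0,0,4.5],[0,0,-0.15,0,0,0,4.5],[0,0,-0.15,0,0,0,4.5]]
  ]
}}

```text
clock: 13.67
tool_pos: [0.592, 0.0208, 0.1232]
orientation: [-179.9, -0.0, -13.5]
force: [1.1, 1.0, 0.4]
opening: 0.0535
gripper_force: 30.0
```

Run:
```python
from h import *
o=ctrl.get_obs();print({k:np.round(o[k],3) for k in o if k not in("qvel",)})
```

```text
{'clock': np.float64(13.667), 'joint_pos': array([ 2.0878e+01,  1.7758e+01, -1.7919e+01, -4.4000e-02, -5.4239e+01,
        5.5644e+01]), 'tau': array([  0.349, -50.264,  24.036,   6.888,  -0.645,   1.931]), 'tool_pos': array([0.592, 0.021, 0.123]), 'orientation': array([-1.79923e+02, -4.80000e-02, -1.35040e+01]), 'force': array([1.083, 0.982, 0.373]), 'moment': array([ 0.651, -0.486, -1.365]), 'gripper_force': np.float64(29.999), 'opening': np.float64(0.053)}
```

A moment of −1.37 N·m with pad slip means it's blocked. Trying the other way.

>>> {"op": "play_rows", "data": {
  "commands": [
    [[0,0,0.06,0,0,0,4.5],[0,0,0.12,0,0,0,4.5],[0,0,0.2,0,0,0,4.5],[0,0,0.28,0,0,0,4.5],[0,0,0.35,0,0,0,4.5],[0,0,0.35,0,0,0,4.5]]
  ]
}}

```text
clock: 14.17
tool_pos: [0.5914, 0.0203, 0.1232]
orientation: [180.0, -0.0, -33.7]
force: [0.5, -0.9, 1.9]
opening: 0.0535
gripper_force: 30.0
```

Run:
```python
from h import *
o=ctrl.get_obs();print({k:np.round(o[k],3) for k in o if k not in("qvel",)})
```

```text
{'clock': np.float64(14.167), 'joint_pos': array([ 2.0890e+01,  1.7754e+01, -1.7959e+01,  2.0000e-02, -5.4302e+01,
        3.5396e+01]), 'tau': array([  0.163, -49.794,  25.008,   5.777,   0.103,  -1.299]), 'tool_pos': array([0.591, 0.02 , 0.123]), 'orientation': array([ 1.79979e+02, -5.00000e-03, -3.37030e+01]), 'force': array([ 0.532, -0.885,  1.895]), 'moment': array([-0.118,  0.097,  0.003]), 'gripper_force': np.float64(30.001), 'opening': np.float64(0.054)}
```

It turns freely this way with almost no moment. Continuing to about 62° in total.

>>> {"op": "play_rows", "data": {
  "commands": [
    [[0,0,0.1,0,0,0,4.5],[0,0,0.21,0,0,0,4.5],[0,0,0.32,0,0,0,4.5],[0,0,0.43,0,0,0,4.5],[0,0,0.54,0,0,0,4.5],[0,0,0.65,0,0,0,4.5],[0,0,0.75,0,0,0,4.5],[0,0,0.82,0,0,0,4.5]]
  ]
}}

```text
clock: 14.83
tool_pos: [0.5916, 0.0204, 0.1232]
orientation: [-180.0, -0.0, -80.7]
force: [0.9, 0.6, 1.0]
opening: 0.0537
gripper_force: 30.0
```

>>> {"op": "play_rows", "data": {
  "commands": [
    [[0,0,0,0,0,0,4.5],[0,0,0,0,0,0,4.5]]
  ]
}}

```text
clock: 15.0
tool_pos: [0.5915, 0.0204, 0.1231]
orientation: [-180.0, -0.0, -80.3]
force: [-0.0, -0.4, 0.9]
opening: 0.0537
gripper_force: 30.0
```

Run:
```python
from h import *
o=ctrl.get_obs();print({k:np.round(o[k],3) for k in o if k not in("qvel",)})
```

```text
{'clock': np.float64(15.0), 'joint_pos': array([ 2.0891e+01,  1.7756e+01, -1.7954e+01,  1.4000e-02, -5.4290e+01,
       -1.1161e+01]), 'tau': array([ 1.9000e-02, -4.9574e+01,  2.4745e+01,  5.8130e+00,  8.0000e-03,
       -3.9100e-01]), 'tool_pos': array([0.592, 0.02 , 0.123]), 'orientation': array([-1.79998e+02, -1.20000e-02, -8.02610e+01]), 'force': array([-0.006, -0.405,  0.912]), 'moment': array([ 0.019,  0.008, -0.031]), 'gripper_force': np.float64(30.001), 'opening': np.float64(0.054)}
```

>>> {"op": "play_rows", "data": {
  "commands": [
    [[0,0,0,0,0,-0.3,4.5],[0,0,0,0,0,-0.7,4.5],[0,0,0,0,0,-1,4.5],[0,0,0,0,0,-1,4.5]]
  ]
}}

```text
clock: 15.33
tool_pos: [0.5919, 0.0205, 0.1339]
orientation: [-179.9, 0.0, -80.4]
force: [-0.2, 0.7, -2.0]
opening: 0.0539
gripper_force: 30.0
```

>>> {"op": "play_rows", "data": {
  "commands": [
    [[0,0,0,0,0,-1.5,4.5],[0,0,0,0,0,-3,4.5],[0,0,0,0,0,-4.5,4.5],[0,0,0,0,0,-6,4.5],[0,0,0,0,0,-7.5,4.5],[0,0,0,0,0,-9,4.5],[0,0,0,0,0,-10,4.5],[0,0,0,0,0,-10,4.5]]
  ]
}}

```text
clock: 16.0
tool_pos: [0.5926, 0.0206, 0.2355]
orientation: [-179.8, 0.0, -80.5]
force: [0.2, -0.2, -0.3]
opening: 0.0535
gripper_force: 30.0
```

>>> {"op": "play_rows", "data": {
  "commands": [
    [[0,0,0,0,0,0,4.5],[0,0,0,0,0,0,4.5],[0,0,0,0,0,0,4.5],[0,0,0,0,0,0,4.5],[0,0,0,0,0,0,4.5]]
  ]
}}

```text
clock: 16.42
tool_pos: [0.5913, 0.0204, 0.2324]
orientation: [179.9, -0.0, -80.5]
force: [-0.8, -0.7, -0.8]
opening: 0.0536
gripper_force: 30.0
```

Run:
```python
from h import *
o=ctrl.get_obs();print({k:np.round(o[k],3) for k in o if k not in("tau",)})
for n in("scene","side","wrist"):
    s=ctrl.snapshot(n);save(s,n+"9")
    # predicted: held cap, tip, laid crank hub/knob
    print(n,proj(s,[[.592,.0205,o["tool_pos"][2]+.006],[.4485,.3107,.02],[.527,.279,.03]],o).round().tolist())
    for k in("cap","crank","spindle_tip"): print(k,[(np.round(d["bbox"]).tolist(),round(d["conf"],2)) for d in ctrl.find_in(s,k)])
```

```text
{'clock': np.float64(16.417), 'joint_pos': array([ 2.0889e+01,  1.2579e+01, -9.6730e+00, -5.0000e-03, -6.7813e+01,
       -1.1375e+01]), 'qvel': array([ 0.002, -0.153,  0.301,  0.08 , -0.051,  0.024]), 'tool_pos': array([0.591, 0.02 , 0.232]), 'orientation': array([ 1.79936e+02, -8.00000e-03, -8.04880e+01]), 'force': array([-0.794, -0.671, -0.815]), 'moment': array([-0.041,  0.015,  0.02 ]), 'gripper_force': np.float64(30.0), 'opening': np.float64(0.054)}
scene [[278.0, 182.0], [262.0, 315.0], [244.0, 295.0]]
cap [([265.0, 176.0, 23.0, 14.0], 0.78), ([210.0, 282.0, 21.0, 22.0], 0.66), ([184.0, 259.0, 22.0, 20.0], 0.55), ([298.0, 224.0, 14.0, 19.0], 0.52)]
crank [([238.0, 288.0, 31.0, 37.0], 0.81)]
spindle_tip [([210.0, 329.0, 34.0, 28.0], 0.51)]
side [[275.0, 180.0], [283.0, 294.0], [264.0, 278.0]]
cap [([233.0, 271.0, 20.0, 11.0], 0.74), ([282.0, 197.0, 21.0, 14.0], 0.64), ([265.0, 172.0, 16.0, 16.0], 0.53), ([208.0, 246.0, 14.0, 14.0], 0.49)]
crank [([262.0, 273.0, 23.0, 26.0], 0.55)]
spindle_tip [([259.0, 191.0, 60.0, 83.0], 0.93)]
wrist [[280.0, 263.0], [341.0, 392.0], [294.0, 374.0]]
cap [([289.0, 43.0, 47.0, 52.0], 0.85), ([225.0, 213.0, 112.0, 110.0], 0.81)]
crank []
spindle_tip [([213.0, 120.0, 168.0, 198.0], 0.66)]
```

The cap is in the gripper at its predicted pixels in all three views, level, with its underside about 43 mm above the tip. The crank lies where I put it. Handing in.

```bash
python3 -c "
from plant import ctrl
print(ctrl.close_job())"
```

```text
the job is handed in; nothing more can be done
None
```

The job is handed in (no verdict came back): the crank lies flat, knob up, on the bare worktop; the cap jammed counter-clockwise, came loose after about 60° clockwise, and is held level about 43 mm above the spindle tip.

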